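# Press a column cartridge's end caps home with locking pliers

### The job

Two bench-mounted locking pliers stand on the lab bench; one has a small column cartridge between its jaws. Squeeze that pair's handles fully together until they snap over centre and stay locked by themselves with your hand off, which presses the cartridge's end caps home. Then press down the thumb release lever on their top so that they spring wide open again, leaving the caps home; do not touch the other pliers.

Things in the scene. Friction and masses are not known exactly. Their poses are not given: they have to be found in the camera images.
- pliers: The pair with a white cartridge (18 mm dia, black caps) across its jaws at x=+75. Steel, level, on a fixed base 155x100x10 (x -48 to 108). Origin: bench surface under the head's middle; z up, x from head to jaws, y across. Head 42x44, top 78 high. Two black rubber handles run back side by side from x=-55 to -170, each 12 thick, 54 to 76 above the bench, nothing beneath.
- pliers_handle (a joint): Squeeze of each handle, rad: 0 wide open (sprung), 0.096 dead centre, 0.12 end stop. Past centre they snap to 0.12 and stay locked; short of it they spring open. Squeeze the outsides at pliers x=-125, y=0, height 65 mm: 58 mm over both when open, 31 when locked, both moving in equally. 15 N is enough, 30 N does no harm.
- release_lever (a joint): Thumb lever, rad: 0 up (sprung, 1 to 3 N), 0.26 down. Steel strip 14 mm wide over the head, hinged at pliers x=0, 88 above the bench, running back to a thumb pad 22x20 at x=-78, y=0, top 107 above the bench. With the pliers locked, pressing the pad 13 to 18 mm straight down (about 6 N) throws them open; when open it does nothing.
- end_cap (a joint): Slide of the cartridge's two end caps, m; both go in alike, pushed by the jaws: 0 = 4.5 mm proud, 0.0045 = home. Stiff: they stay where pushed. Starts between 0 and 0.0012.
- spare_pliers: The other pliers, same make and size on the same stand, frame as above, but with nothing between its jaws. Not to be touched.

How it is judged:
By the outcome, as a careful person would: the job done as asked, in the order asked, and still so for the second after the job is handed in, with the robot touching nothing.
It also fails if it takes over 35 s, if anything falls off the work surface, if the arm or the gripper's body presses on something with over 40 N, if the wrist force passes 120 N, or if a joint passes its speed limit or range.

### The arm

A 6-joint arm with a two-finger parallel gripper is mounted at the origin on the work surface. World frame = base frame: x ahead of the robot, y to its left, z up, the work surface at z = 0. Lengths are in mm, angles in rad, forces in N, time in s.
With the tool pointing down it reaches from about 275 to 1000 mm from the base axis. Payload 8.4 kg.
Tool frame: the origin (TCP) lies at the very end of the fingers, on their centre line; the grasp point (between the pads) lies behind it (r.grip_point_offset is the x of the grasp point in the tool frame, in mm); x points along the fingers, z is the direction in which the jaws open and shut, and the axes are right-handed (so a half turn about x gives the same grasp; the last joint's range is limited). The gripper opens to 85 mm and grips with 20 to 120 N. Pads are 22 mm wide; open, the fingers measure 114 mm over their backs; the gripper's body (76 mm by 85 mm) begins 54 mm behind the grasp point. The pads swing forward as they close: fully open they stand 13 mm farther back than shut.
Start: joints at [1.118, 0.353, 1.633, -0, 1.155, -0.002], TCP at [272.302, 562.565, 206.281] pointing down, gripper open.
Joint ranges: [-2.63, 2.63], [-0.92, 2.1], [0.06, 2.66], [-1.3, 4.44], [0, 2.69], [-3.02, 3.02]. Speed limits (rad/s): [2.22, 2.22, 2.79, 3.14, 3.14, 3.14].

### API

Orientations are given as [roll, pitch, yaw] about the fixed x, y, z axes, in that order (R = Rz(yaw) Ry(pitch) Rx(roll)).
In Python, from rig import r, vision, order gives the robot as it stands. The module is installed in compiled form; this text tells all that it offers.
- The arm moves only by the tool step_arm, never from a script. Its argument "rows" is a list of rows, each a list of 7 numbers: the shift along the world's x, y, z in mm, then the turn, a rotation vector about the world's x, y, z in rad, then the finger opening in mm, from 0 to 85.4. A call has exactly 8 rows; each row is the pose to reach, as a shift and turn from the pose measured when the call began; what a row does not reach only later rows make up. A row lasts 1/8 s, in which the tool goes at most 62.5 mm and 10.7 degrees, less where a joint would pass 70% of its speed; a pose out of reach is approached as far as the arm can. A call with a gripper value outside its range is refused whole. The fingers move at their own pace and stop on an object; "force" is the grip in N (left out, the last holds). Time passes only in rows, so rows that repeat a pose let the fingers close, or fill a call up. It gives the time, the measured TCP pose, the force and the opening at its end, in the units of the state.
- r.sense(): the state, without advancing time (a new reading comes with each control period).
- vision.grab_frame(name): name is "scene" or "side" or "wrist"; returns (picture, depth): 420x560x3 uint8, red, green, blue; 420x560 float32, mm along the optical axis (not along the pixel's ray), 0 where there is no reading.
- vision.camera_info(name): a dict with "K" (3x3 intrinsics, pixels), "origin" and "attitude" of the camera in the world; the wrist camera has in their place "tool_from_camera" (4x4, takes a point from camera to tool coordinates, whose origin is the TCP and whose axes are the tool frame's). Camera axes: x right, y down, z forward; pixel columns grow to the right and rows downward; lengths in mm; the calibration is good to about 2 mm. A picture is of the moment at which its call begins: read the wrist's pose just before it. camera_info takes no time and is no camera call.
- order.sign_off(): hands the job in, once; it reports no verdict.
The state is a dict: "clock": time; "qpos": joint angles; "qvel": joint speeds; "joint_efforts": joint torques, N m; "eef_pos": TCP position; "tcp_rot": TCP orientation; "contact_force": force on the tool from outside, world axes, zero at the start; "wrist_torque": the same for the moment, N m; "opening": opening from 0.0 (shut) to 1.0 (fully open).
Only numpy, scipy, OpenCV 4.12 (cv2) and the standard library are available. Lean on these libraries where they do the work, as an engineer would, in place of code of your own. Each camera call takes 0.05 s, during which the arm holds its last target.

## Working session

There is one attempt and no reset: what is moved stays moved. The work goes in short steps, Python scripts to look and compute and a tool call to move; the robot and the scene stay as the last step left them, time stands still between calls to the robot, and variables do not carry over. Pictures are saved under pics/ and viewed, and the job is handed in when it is done.

Besides the shell and the picture viewer there is one more tool, called as name(argument=value, ...) on one line, values as JSON. step_arm: Moves the arm, as the interface text tells. Its arguments: {"type":"object","properties":{"rows":{"type":"array"},"force":{"type":"number"}},"required":["rows"]}

```bash
mkdir -p pics; python3 - <<'E'
from rig import r, vision, order
import cv2,numpy as np
s=r.sense();print({k:np.round(v,3) if not isinstance(v,dict) else v for k,v in s.items()},r.grip_point_offset)
for n in("scene","side","wrist"):
    p,d=vision.grab_frame(n);cv2.imwrite(f"pics/{n}0.png",p[:,:,::-1]);np.save(f"pics/{n}0.npy",d)
    print(n,vision.camera_info(n))
E
```

```text
{'clock': np.float64(0.0), 'qpos': array([ 1.118,  0.354,  1.634, -0.   ,  1.155, -0.002]), 'qvel': array([-0.   , -0.   ,  0.001, -0.001, -0.001, -0.001]), 'joint_efforts': array([-2.0000e-03, -6.0525e+01, -3.4207e+01, -0.0000e+00,  9.0000e-03,
        0.0000e+00]), 'eef_pos': array([272.091, 562.085, 205.546]), 'tcp_rot': array([ 3.141,  1.569, -2.022]), 'contact_force': array([ 0.08 , -0.634,  0.384]), 'wrist_torque': array([ 0.055, -0.005,  0.008]), 'opening': np.float64(0.996)} -18.700000000000003
scene {'K': array([[455.96143404,   0.        , 273.23661194],
       [  0.        , 455.96143404, 212.66996562],
       [  0.        ,   0.        ,   1.        ]]), 'origin': array([1045.27999051, -108.26874077,  718.98585873]), 'attitude': array([-2.57373254,  0.00579137,  1.234857  ])}
side {'K': array([[492.35400632,   0.        , 281.71012048],
       [  0.        , 492.35400632, 225.82906959],
       [  0.        ,   0.        ,   1.        ]]), 'origin': array([ 453.23471248, -589.7669615 ,  437.28956397]), 'attitude': array([-2.06374093,  0.01969119, -0.32817481])}
wrist {'K': array([[337.7960507 ,   0.        , 282.07748585],
       [  0.        , 337.7960507 , 210.11131962],
       [  0.        ,   0.        ,   1.        ]]), 'tool_from_camera': array([[-9.83531668e-04, -2.86141942e-01,  9.58186736e-01,
        -1.67685963e+02],
       [ 7.55852887e-04, -9.58187139e-01, -2.86141287e-01,
         7.25279532e+01],
       [ 9.99999231e-01,  4.42819194e-04,  1.15868861e-03,
         2.62103955e-01],
       [ 0.00000000e+00,  0.00000000e+00,  0.00000000e+00,
         1.00000000e+00]])}
```

View pics/scene0.png

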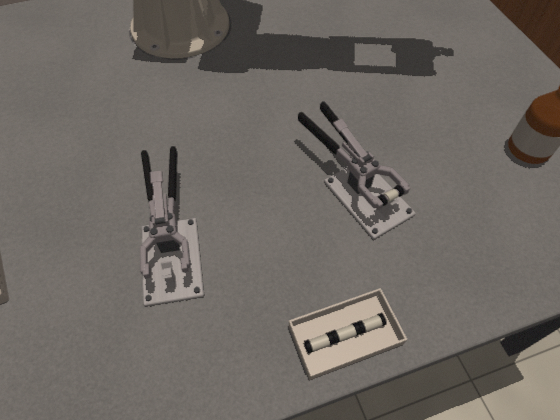

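View pics/side0.png

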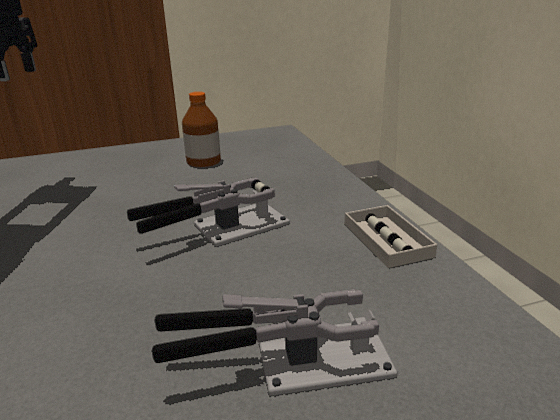

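View pics/wrist0.png

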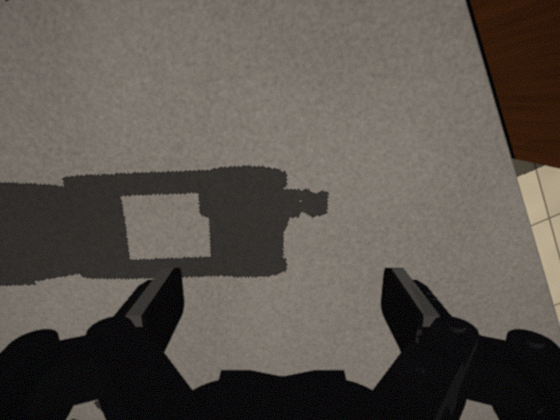

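The scene view shows the target pliers (cartridge at about (393,194), handles running up-left to (300,117)/(326,107)). The spare is at left, around (165,230). The wrist view shows bare bench only.

```bash
cat > h.py <<'E'
import numpy as np,cv2
from scipy.spatial.transform import Rotation as R
from rig import r,vision,order
def cloud(name,d,pose=None):
    c=vision.camera_info(name);K=c['K'];v,u=np.mgrid[0:420,0:560]
    P=np.stack([(u-K[0,2])/K[0,0]*d,(v-K[1,2])/K[1,1]*d,d],-1)
    if name=='wrist':
        T=c['tool_from_camera'];P=P@T[:3,:3].T+T[:3,3]
        return P@R.from_euler('xyz',pose[1]).as_matrix().T+pose[0]
    return P@R.from_euler('xyz',c['attitude']).as_matrix().T+c['origin']
E
python3 - <<'E'
from h import *
for n,(u0,u1,v0,v1) in (('scene',(285,430,90,245)),('side',(120,295,170,270))):
    d=np.load(f'pics/{n}0.npy');im=cv2.imread(f'pics/{n}0.png').astype(int)
    P=cloud(n,d);m=np.zeros(d.shape,bool);m[v0:v1,u0:u1]=1;m&=d>0
    print(n,'bench z',np.median(P[m][:,2]))
    br=im.max(2)
    hb=m&(br<45)&(P[...,2]>40)&(P[...,2]<90)
    q=P[hb];print('handles',len(q),q.min(0),q.max(0))
    lab,st=cv2.connectedComponentsWithStats(hb.astype(np.uint8))[1:3]
    for i in range(1,len(st)):
        if st[i,4]>40:
            a=P[lab==i];c=np.median(a,0);w=np.linalg.svd((a-a.mean(0))[:,:2],full_matrices=0)[2][0]
            pr=(a-c)[:,:2]@w;print(' comp',st[i],a.mean(0).round(1),'yaw',np.degrees(np.arctan2(w[1],w[0])).round(1),'ends',(c[:2]+w*pr.min()).round(),(c[:2]+w*pr.max()).round(),'z',np.percentile(a[:,2],[5,50,95]).round())
    pl=m&(P[...,2]>5)&(P[...,2]<16)&(br>100)
    q=P[pl][:,:2].astype(np.float32);print('plate',len(q),cv2.minAreaRect(q))
    pad=m&(P[...,2]>92);q=P[pad];print('lever',len(q),q.mean(0) if len(q) else 0, np.percentile(q,[2,98],axis=0) if len(q) else 0)
E
```

```text
scene bench z 1.0227103746100283
handles 786 [441.78902469 143.51301381  40.39454889] [698.7121272  251.76611264  89.82713737]
 comp [320 102  18  29 176] [470.6 201.7  70.7] yaw 7.7 ends [442. 197.] [509. 206.] z [60. 74. 77.]
 comp [298 113  41  41 434] [511.3 163.7  70.5] yaw 18.1 ends [456. 145.] [563. 180.] z [60. 72. 77.]
 comp [395 185   9  11  55] [683.  246.5  72.2] yaw 13.7 ends [674. 244.] [690. 248.] z [66. 73. 77.]
 comp [379 195   8  11  49] [691.4 210.2  71.7] yaw 13.4 ends [682. 208.] [698. 212.] z [66. 73. 76.]
plate 1539 ((617.4852294921875, 308.47296142578125), (174.47630310058594, 299.1959228515625), 18.52328872680664)
lever 420 [568.94111145 202.02026591  99.89213475] [[527.58434578 185.95206379  92.34030622]
 [615.27866053 222.62278642 109.02332574]]
side bench z -0.2636261319744051
handles 1684 [438.42767034 140.8871439   40.05985599] [691.04102198 251.93567006  81.75898295]
 comp [ 127  197   75   36 1497] [497.5 179.4  66.6] yaw -170.1 ends [559. 186.] [444. 166.] z [57. 67. 75.]
 comp [216 206  22   9 100] [609.1 196.5  45.1] yaw -179.0 ends [629. 196.] [592. 196.] z [40. 45. 50.]
plate 1022 ((637.8563232421875, 217.77279663085938), (154.80618286132812, 102.6934814453125), 13.112421035766602)
lever 253 [558.98027351 196.83298041  99.48534859] [[523.00242042 182.90630366  92.16527572]
 [611.49923666 218.93631246 107.19878809]]
```

```bash
python3 - <<'E'
from h import *
s=r.sense();M=R.from_euler('xyz',s['tcp_rot']);print(M.as_matrix().round(3))
for yaw in (13.2,):
    a=np.radians(yaw);y=np.array([-np.sin(a),np.cos(a),0])
    for sg in(1,-1):
        z=sg*y;x=np.array([0,0,-1.]);T=np.stack([x,np.cross(z,x),z],1)
        print(sg,'tool y',T[:,1].round(2),'rotvec',(R.from_matrix(T)*M.inv()).as_rotvec().round(3))
print(s['eef_pos'])
E
```

```text
[[-0.    -0.9    0.436]
 [-0.001  0.436  0.9  ]
 [-1.    -0.    -0.001]]
1 tool y [-0.97 -0.23 -0.  ] rotvec [ 0.001 -0.     0.681]
-1 tool y [0.97 0.23 0.  ] rotvec [-0.00e+00 -1.00e-03 -2.46e+00]
[272.14880829 562.20679728 205.74269693]
```

step_arm(rows=[[30,-50,0,0,0,0.1,85],[60,-100,0,0,0,0.2,85],[90,-150,0,0,0,0.3,85],[120,-205,0,0,0,0.4,85],[150,-260,0,0,0,0.5,85],[180,-310,0,0,0,0.6,85],[205,-355,0,0,0,0.681,85],[218,-380,0,0,0,0.681,85]], force=28)

```text
clock: 1.15
eef_pos: [491.0, 179.9, 205.7]
tcp_rot: [3.13, 1.569, -1.353]
contact_force: [-0.1, 0.4, -0.1]
opening: 0.992
```

step_arm(rows=[[0,0,0,0,0,0,85],[0,0,0,0,0,0,85],[0,0,0,0,0,0,85],[0,0,0,0,0,0,85],[0,0,0,0,0,0,85],[0,0,0,0,0,0,85],[0,0,0,0,0,0,85],[0,0,0,0,0,0,85]])

```text
clock: 2.15
eef_pos: [491.0, 179.9, 205.7]
tcp_rot: [3.133, 1.569, -1.35]
contact_force: [-0.9, 0.8, 0.1]
opening: 0.995
```

```bash
python3 - <<'E'
from h import *
s=r.sense();pose=(s['eef_pos'],s['tcp_rot']);p,d=vision.grab_frame('wrist');print(s['clock'],pose,s['contact_force'])
cv2.imwrite('pics/wrist1.png',p[:,:,::-1]);np.savez('pics/w1.npz',d=d,a=pose[0],b=pose[1])
E
```

```text
2.15 (array([490.98530131, 179.91120975, 205.66024956]), array([ 3.13296872,  1.56941086, -1.3499512 ])) [-0.87928969  0.81487683  0.11926814]
```

View pics/wrist1.png

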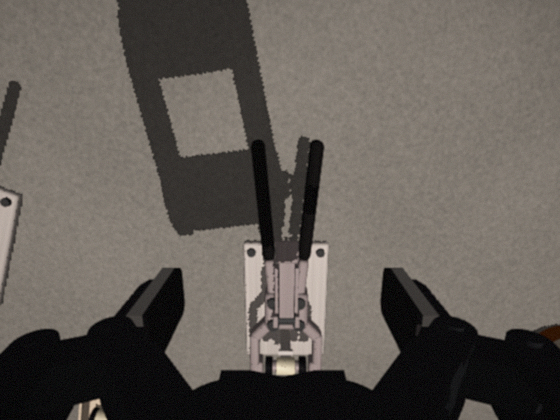

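The wrist view shows the two handles from tips (259,145)/(317,147) to (268,255)/(304,255). The plate's rear screws are at (251,251)/(322,253), and the lever pad is near (287,275).

```bash
python3 - <<'E'
from h import *
z=np.load('pics/w1.npz');P=cloud('wrist',z['d'],(z['a'],z['b']));im=cv2.imread('pics/wrist1.png').astype(int);br=im.max(2)
m=np.zeros(br.shape,bool);m[130:345,235:335]=1;m&=z['d']>0
for nm,mm in (('handle',m&(br<60)&(P[...,2]>62)&(P[...,2]<85)),('plate',m&(P[...,2]>6)&(P[...,2]<16)),('pad',m&(P[...,2]>94))):
    lab,st=cv2.connectedComponentsWithStats(mm.astype(np.uint8))[1:3]
    for i in range(1,len(st)):
        if st[i,4]<80: continue
        a=P[lab==i];c=np.median(a,0);q=a[:,:2].astype(np.float32)
        w=np.linalg.svd((a-a.mean(0))[:,:2],full_matrices=0)[2][0];w*=np.sign(w[0]);t=(a-c)[:,:2]@w
        print(nm,st[i],a.mean(0).round(1),'yaw',np.degrees(np.arctan2(w[1],w[0])).round(1),'ends',(c[:2]+w*t.min()).round(1),(c[:2]+w*t.max()).round(1),'z',np.percentile(a[:,2],[5,50,95]).round(1),cv2.minAreaRect(q))
E
```

```text
handle [ 251  140   24  121 1591] [501.8 164.8  74.6] yaw 18.0 ends [451.  148.3] [562.4 184.6] z [70.5 75.2 76.9] ((506.87469482421875, 165.87242126464844), (117.23001098632812, 12.136951446533203), 17.970911026000977)
handle [ 299  140   25  120 1503] [491.6 206.6  74.6] yaw 7.9 ends [439.2 199.4] [555.  215.5] z [68.3 75.4 76.9] ((496.95916748046875, 208.1651153564453), (116.89839172363281, 11.480245590209961), 8.032170295715332)
plate [ 244  242   23  103 1689] [626.2 176.9  10.3] yaw 10.8 ends [571.8 167.5] [709.4 193.8] z [ 8.8 10.3 11.9] ((640.3296508789062, 181.50636291503906), (139.67630004882812, 26.507368087768555), 12.84252643585205)
plate [ 306  243   23  102 1562] [608.5 251.8  10.4] yaw 14.7 ends [556.2 237.6] [690.8 272.8] z [ 8.8 10.4 12. ] ((623.6365356445312, 253.61026000976562), (139.1177520751953, 25.530384063720703), 13.046932220458984)
plate [260 330  21  15 241] [694.2 213.9  10.4] yaw -50.0 ends [684.9 225.9] [705.4 201.6] z [ 9.2 10.3 11.5] ((693.1267700195312, 211.57418823242188), (22.09429931640625, 25.518024444580078), 13.137974739074707)
plate [291 330  21  15 246] [685.8 248.4  10.5] yaw 75.9 ends [682.1 232.9] [690.  264.3] z [ 9.4 10.4 11.6] ((683.5228271484375, 249.73641967773438), (23.366212844848633, 25.462261199951172), 13.695178985595703)
pad [ 276  241   23   70 1213] [553.7 199.  102.6] yaw 13.2 ends [523.6 193.1] [596.7 210.3] z [ 95.1 103.1 108.4] ((560.371337890625, 200.82118225097656), (75.13172912597656, 19.22703742980957), 13.434484481811523)
```

step_arm(rows=[[-3,4,-20,0,0,0,85],[-3,4,-45,0,0,0,85],[-3,4,-70,0,0,0,85],[-3,4,-95,0,0,0,85],[-3,4,-120,0,0,0,85],[-3,4,-140,0,0,0,85],[-3,4,-155,0,0,0,85],[-3,4,-161,0,0,0,85]])

```text
clock: 3.2
eef_pos: [487.7, 183.7, 43.9]
tcp_rot: [2.541, 1.569, -1.942]
contact_force: [0.8, 0.4, 0.9]
opening: 0.995
```

step_arm(rows=[[0,0,0,0,0,0,85],[0,0,0,0,0,0,70],[0,0,0,0,0,0,64],[0,0,0,0,0,0,64],[0,0,0,0,0,0,64],[0,0,0,0,0,0,64],[0,0,0,0,0,0,64],[0,0,0,0,0,0,64]])

```text
clock: 4.2
eef_pos: [487.7, 183.8, 43.9]
tcp_rot: [2.537, 1.569, -1.946]
contact_force: [0.1, 0.3, -0.6]
opening: 0.75
```

```bash
python3 - <<'E'
from h import *
s=r.sense();pose=(s['eef_pos'],s['tcp_rot']);p,d=vision.grab_frame('wrist');print(s['clock'],pose,s['contact_force'])
cv2.imwrite('pics/wrist2.png',p[:,:,::-1])
p,d=vision.grab_frame('side');cv2.imwrite('pics/side2.png',cv2.resize(p[100:300,60:340,::-1],None,fx=2.8,fy=2.8))
E
```

```text
4.2 (array([487.69427587, 183.76122126,  43.90644533]), array([ 2.53738609,  1.56897899, -1.94569253])) [ 0.12169167  0.31790562 -0.56912956]
```

View pics/wrist2.png

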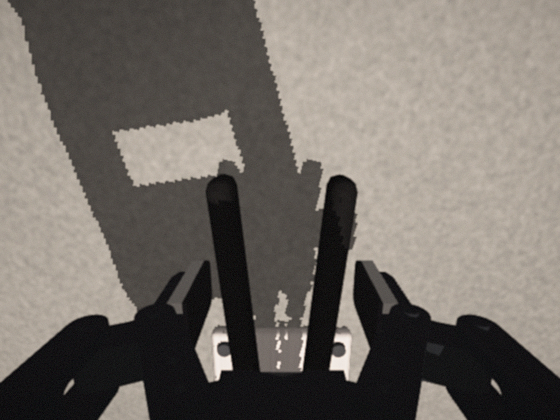

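View pics/side2.png

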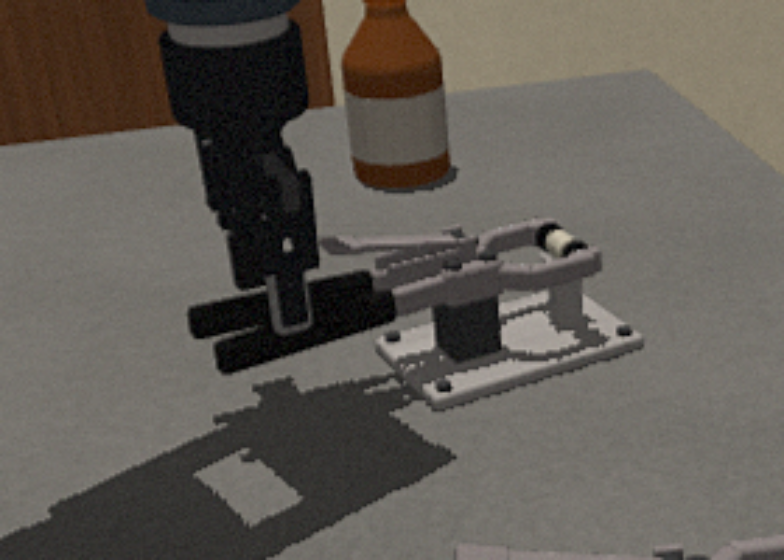

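Wrist view: the handles sit centred between the pads (tips at u=222/341, pad edges at 209/357). Side view: the finger covers the handle height at about (290,310) and the body clears the lever pad. Squeezing now.

step_arm(rows=[[0,0,0,0,0,0,58],[0,0,0,0,0,0,52],[0,0,0,0,0,0,46],[0,0,0,0,0,0,40],[0,0,0,0,0,0,34],[0,0,0,0,0,0,28],[0,0,0,0,0,0,26],[0,0,0,0,0,0,26]], force=28)

```text
clock: 5.3
eef_pos: [487.9, 183.3, 44.2]
tcp_rot: [2.742, 1.568, -1.741]
contact_force: [0.0, -4.6, 7.4]
opening: 0.345
```

step_arm(rows=[[0,0,0,0,0,0,26],[0,0,0,0,0,0,26],[0,0,0,0,0,0,26],[0,0,0,0,0,0,26],[0,0,0,0,0,0,26],[0,0,0,0,0,0,26],[0,0,0,0,0,0,26],[0,0,0,0,0,0,26]])

```text
clock: 6.3
eef_pos: [487.9, 183.3, 44.2]
tcp_rot: [2.755, 1.568, -1.728]
contact_force: [-1.0, -3.0, 5.8]
opening: 0.346
```

```bash
python3 - <<'E'
from h import *
p,d=vision.grab_frame('wrist');cv2.imwrite('pics/wrist3.png',p[:,:,::-1])
E
```

```text
(no output)
```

View pics/wrist3.png

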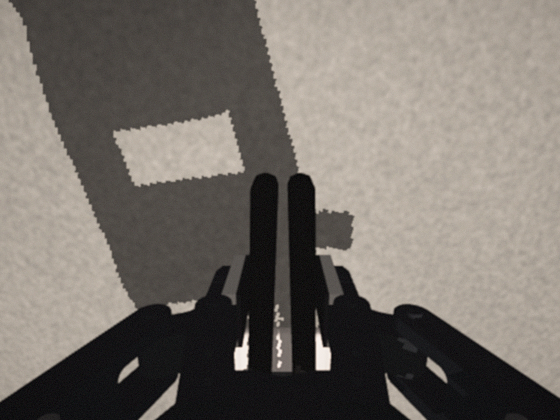

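The handles are together (tips at u=265/300) and the opening is 29.5 mm, about the locked width. Now I'll open the fingers and see whether it holds.

step_arm(rows=[[0,0,0,0,0,0,36],[0,0,0,0,0,0,44],[0,0,0,0,0,0,54],[0,0,0,0,0,0,66],[0,0,0,0,0,0,78],[0,0,0,0,0,0,85],[0,0,0,0,0,0,85],[0,0,0,0,0,0,85]])

```text
clock: 7.35
eef_pos: [487.9, 183.3, 44.2]
tcp_rot: [2.734, 1.568, -1.749]
contact_force: [-0.7, -0.3, 0.8]
opening: 0.996
```

```bash
python3 - <<'E'
from h import *
p,d=vision.grab_frame('wrist');cv2.imwrite('pics/wrist4.png',p[:,:,::-1])
E
```

```text
(no output)
```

View pics/wrist4.png

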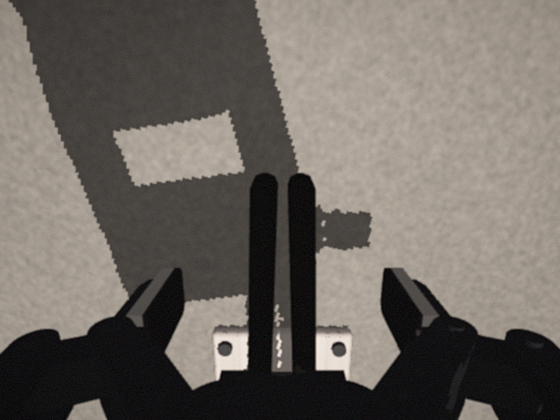

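Locked with fingers fully clear (tips still at u=265/300). Next: rise, shut the fingers and move over the thumb pad.

step_arm(rows=[[0,0,20,0,0,0,85],[0,0,45,0,0,0,85],[0,0,75,0,0,0,85],[0,0,100,0,0,0,60],[0,0,115,0,0,0,30],[10,2,120,0,0,0,0],[30,7,120,0,0,0,0],[47,11,120,0,0,0,0]])

```text
clock: 8.4
eef_pos: [535.8, 194.5, 163.4]
tcp_rot: [2.505, 1.568, -1.978]
contact_force: [0.1, 0.2, -0.6]
opening: -0.004
```

step_arm(rows=[[0,0,0,0,0,0,0],[0,0,0,0,0,0,0],[0,0,0,0,0,0,0],[0,0,0,0,0,0,0],[0,0,0,0,0,0,0],[0,0,0,0,0,0,0],[0,0,0,0,0,0,0],[0,0,0,0,0,0,0]])

```text
clock: 9.4
eef_pos: [535.8, 194.5, 163.4]
tcp_rot: [2.512, 1.568, -1.97]
contact_force: [0.6, 0.0, -0.5]
opening: 0.002
```

```bash
python3 - <<'E'
from h import *
s=r.sense();print(s['eef_pos'],s['opening'],s['contact_force'])
w,d=vision.grab_frame('wrist')
p,d=vision.grab_frame('side')
a=cv2.resize(p[100:300,90:340],(500,400));a2=cv2.resize(w,(500,375));cv2.imwrite('pics/w5.png',w[:,:,::-1]);cv2.imwrite('pics/s5.png',a[:,:,::-1])
E
```

```text
[535.76584417 194.46302334 163.43808791] 0.002048078261503895 [ 0.56906418  0.04526499 -0.48891017]
```

View pics/w5.png

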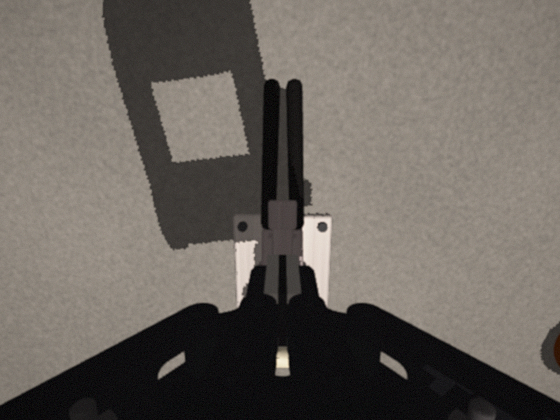

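View pics/s5.png

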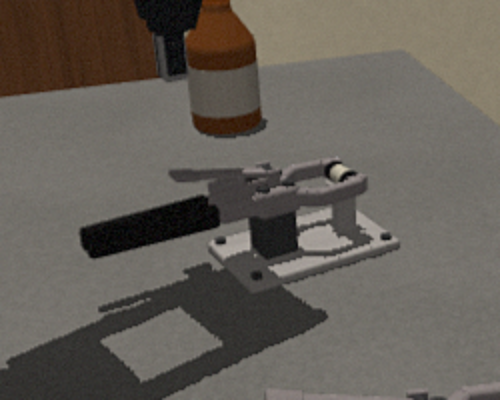

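Locked and stable: the side view shows the handles together and the cartridge held at (340,172). In the wrist view the lever pad at (283,215) is in line with the fingers. Pressing down.

step_arm(rows=[[-1,0,-25,0,0,0,0],[-1,0,-48,0,0,0,0],[-1,0,-54,0,0,0,0],[-1,0,-58,0,0,0,0],[-1,0,-62,0,0,0,0],[-1,0,-66,0,0,0,0],[-1,0,-69,0,0,0,0],[-1,0,-71,0,0,0,0]])

```text
clock: 10.5
eef_pos: [534.8, 194.4, 92.4]
tcp_rot: [2.528, 1.568, -1.955]
contact_force: [0.5, 0.3, -0.6]
opening: 0.0
```

```bash
python3 - <<'E'
from h import *
s=r.sense();print(s['eef_pos'],s['opening'],s['contact_force'])
w,d=vision.grab_frame('wrist')
p,d=vision.grab_frame('side')
a=cv2.resize(p[100:300,90:340],(500,400));cv2.imwrite('pics/w6.png',w[:,:,::-1]);cv2.imwrite('pics/s6.png',a[:,:,::-1])
E
```

```text
[534.79188969 194.44563012  92.36224976] 0.000248275134602908 [ 0.46683964  0.30576208 -0.61412828]
```

View pics/w6.png

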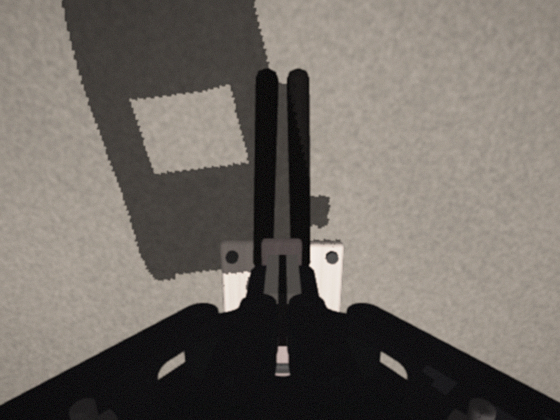

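View pics/s6.png

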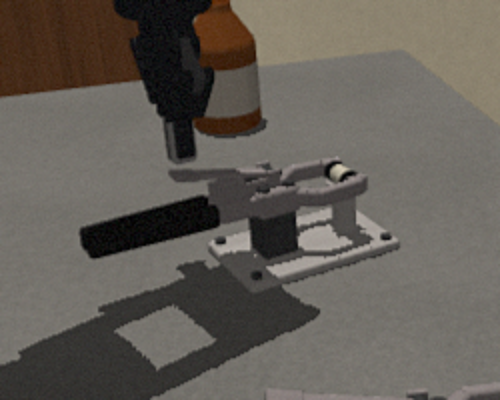

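No contact force, and the side view shows the fingertip at (180,160) above the pad at (195,174). I'll measure the gap from depth.

```bash
python3 - <<'E'
from h import *
s=r.sense();print(s['eef_pos'],s['contact_force'])
p,d=vision.grab_frame('side');P=cloud('side',d)
for v in range(160,200,2):
    print(v,[tuple(P[v,u].round().astype(int)) for u in (176,180,184,190)],p[v,180])
E
```

```text
[534.6833194  194.42358012  92.25623554] [0.41386428 0.04908344 0.14196123]
160 [(np.int64(529), np.int64(181), np.int64(157)), (np.int64(535), np.int64(177), np.int64(157)), (np.int64(541), np.int64(181), np.int64(155)), (np.int64(598), np.int64(554), np.int64(17))] [11 14 15]
162 [(np.int64(529), np.int64(188), np.int64(151)), (np.int64(534), np.int64(179), np.int64(153)), (np.int64(541), np.int64(183), np.int64(151)), (np.int64(599), np.int64(560), np.int64(9))] [21 26 22]
164 [(np.int64(528), np.int64(187), np.int64(148)), (np.int64(534), np.int64(180), np.int64(150)), (np.int64(541), np.int64(184), np.int64(147)), (np.int64(598), np.int64(559), np.int64(4))] [33 34 30]
166 [(np.int64(528), np.int64(185), np.int64(145)), (np.int64(534), np.int64(181), np.int64(146)), (np.int64(541), np.int64(185), np.int64(143)), (np.int64(598), np.int64(561), np.int64(-2))] [22 24 16]
168 [(np.int64(527), np.int64(185), np.int64(142)), (np.int64(533), np.int64(180), np.int64(143)), (np.int64(540), np.int64(182), np.int64(141)), (np.int64(595), np.int64(545), np.int64(0))] [13 18 18]
170 [(np.int
[... 2327 characters left out ...]
64(559), np.int64(410), np.int64(-1)), (np.int64(572), np.int64(406), np.int64(-2))] [121 116 111]
194 [(np.int64(541), np.int64(404), np.int64(0)), (np.int64(549), np.int64(401), np.int64(-1)), (np.int64(557), np.int64(396), np.int64(0)), (np.int64(570), np.int64(391), np.int64(0))] [122 117 112]
196 [(np.int64(540), np.int64(395), np.int64(-1)), (np.int64(548), np.int64(389), np.int64(0)), (np.int64(556), np.int64(386), np.int64(0)), (np.int64(568), np.int64(385), np.int64(-2))] [110 108 101]
198 [(np.int64(538), np.int64(382), np.int64(0)), (np.int64(546), np.int64(379), np.int64(0)), (np.int64(555), np.int64(379), np.int64(-1)), (np.int64(547), np.int64(206), np.int64(75))] [123 118 110]
```

Depth puts the tips at z≈117, pad top ≈107, so the visible tips end about 25 mm above the reported TCP. I'll go on down in small, force-checked steps.

step_arm(rows=[[0,0,-2,0,0,0,0],[0,0,-4,0,0,0,0],[0,0,-6,0,0,0,0],[0,0,-8,0,0,0,0],[0,0,-9,0,0,0,0],[0,0,-10,0,0,0,0],[0,0,-11,0,0,0,0],[0,0,-12,0,0,0,0]])

```text
clock: 11.65
eef_pos: [534.6, 194.4, 80.5]
tcp_rot: [2.416, 1.568, -2.067]
contact_force: [-1.8, 0.5, 4.1]
opening: -0.005
```

```bash
python3 - <<'E'
from h import *
s=r.sense();print(s['eef_pos'],s['contact_force'])
p,d=vision.grab_frame('side');P=cloud('side',d)
cv2.imwrite('pics/s7.png',cv2.resize(p[100:300,90:340],(500,400))[:,:,::-1])
for v in range(176,200,2): print(v,[tuple(P[v,u].round().astype(int).tolist()) for u in (176,180,184)],p[v,180])
E
```

```text
[534.61488874 194.43375183  80.47513087] [-1.76862955  0.45700463  4.12904908]
176 [(526, 186, 128), (532, 181, 128), (538, 182, 127)] [17 13 17]
178 [(525, 186, 124), (531, 180, 125), (538, 181, 124)] [19 22 20]
180 [(525, 188, 120), (531, 182, 121), (538, 185, 119)] [11 19 19]
182 [(524, 185, 117), (531, 183, 117), (537, 182, 116)] [13 18 16]
184 [(524, 186, 113), (530, 182, 114), (537, 184, 112)] [ 0 11  6]
186 [(524, 188, 109), (531, 189, 108), (537, 189, 107)] [62 62 62]
188 [(524, 191, 104), (530, 189, 104), (537, 190, 102)] [68 65 63]
190 [(523, 187, 102), (529, 182, 103), (536, 185, 101)] [65 61 63]
192 [(543, 413, 0), (551, 412, -1), (559, 408, -1)] [78 78 73]
194 [(541, 403, 0), (549, 401, -1), (558, 398, -1)] [125 116 111]
196 [(540, 391, 1), (548, 391, -1), (556, 389, -2)] [109 108 104]
198 [(539, 385, -1), (546, 381, -1), (554, 378, -1)] [121 120 112]
```

View pics/s7.png

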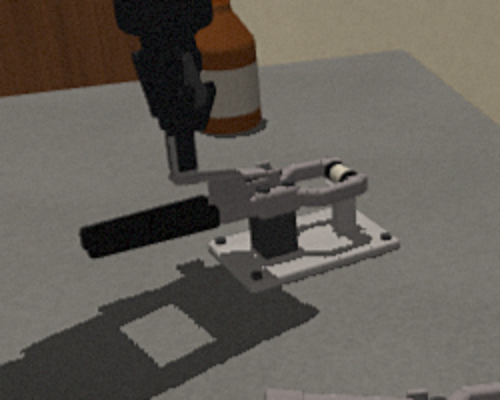

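The tips are just on the pad (4 N, finger and pad meeting at (185,175)). Pressing another 13 mm.

step_arm(rows=[[0,0,-2,0,0,0,0],[0,0,-4,0,0,0,0],[0,0,-6,0,0,0,0],[0,0,-8,0,0,0,0],[0,0,-10,0,0,0,0],[0,0,-12,0,0,0,0],[0,0,-13,0,0,0,0],[0,0,-13,0,0,0,0]])

```text
clock: 12.7
eef_pos: [534.5, 194.4, 67.3]
tcp_rot: [2.378, 1.568, -2.104]
contact_force: [-1.3, -1.1, 1.7]
opening: 0.001
```

```bash
python3 - <<'E'
from h import *
s=r.sense();print(s['eef_pos'],s['contact_force'])
p,d=vision.grab_frame('side')
cv2.imwrite('pics/s8.png',cv2.resize(p[100:300,90:340],(500,400))[:,:,::-1])
E
```

```text
[534.54066105 194.39989834  67.2787223 ] [-1.29760932 -1.05873245  1.66287337]
```

View pics/s8.png

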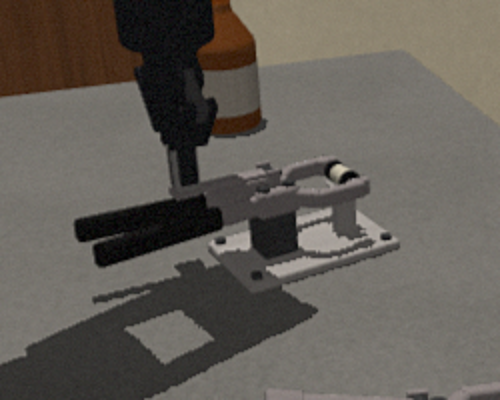

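They have sprung open (side view: handle tips apart at (80,225)/(97,255)). Lifting off and verifying.

step_arm(rows=[[0,0,5,0,0,0,0],[0,0,12,0,0,0,0],[0,0,25,0,0,0,0],[0,0,45,0,0,0,0],[0,0,70,0,0,0,0],[-10,0,95,0,0,0,0],[-30,0,115,0,0,0,0],[-50,0,130,0,0,0,0]])

```text
clock: 13.75
eef_pos: [484.2, 194.4, 199.0]
tcp_rot: [2.69, 1.568, -1.793]
contact_force: [0.4, 0.5, 0.7]
opening: -0.002
```

step_arm(rows=[[0,0,0,0,0,0,0],[0,0,0,0,0,0,0],[0,0,0,0,0,0,0],[0,0,0,0,0,0,0],[0,0,0,0,0,0,0],[0,0,0,0,0,0,0],[0,0,0,0,0,0,0],[0,0,0,0,0,0,0]])

```text
clock: 14.75
eef_pos: [484.2, 194.4, 199.1]
tcp_rot: [2.747, 1.568, -1.736]
contact_force: [-0.2, -0.4, 0.2]
opening: -0.001
```

```bash
python3 - <<'E'
from h import *
s=r.sense();print(s['clock'],s['eef_pos'],s['contact_force'])
p,d=vision.grab_frame('side');q,_=vision.grab_frame('scene');w,_=vision.grab_frame('wrist')
o=cv2.imread('pics/side0.png')[:,:,::-1]; oc=cv2.imread('pics/scene0.png')[:,:,::-1]
c=lambda i,v,u,n:cv2.resize(i[v:v+n,u:u+n],(380,280) if 0 else (290,290),interpolation=cv2.INTER_NEAREST)
top=np.hstack([c(o,165,230,50),c(p,165,230,50)]);bot=np.hstack([c(oc,160,350,65),c(q,160,350,65)])
cv2.imwrite('pics/f.png',np.vstack([top,bot])[:,:,::-1]);cv2.imwrite('pics/fw.png',w[:,:,::-1]);cv2.imwrite('pics/fq.png',q[:,:,::-1])
E
```

```text
14.75 [484.23032629 194.43880287 199.08371299] [-0.22031886 -0.44521282  0.15501756]
```

View pics/f.png

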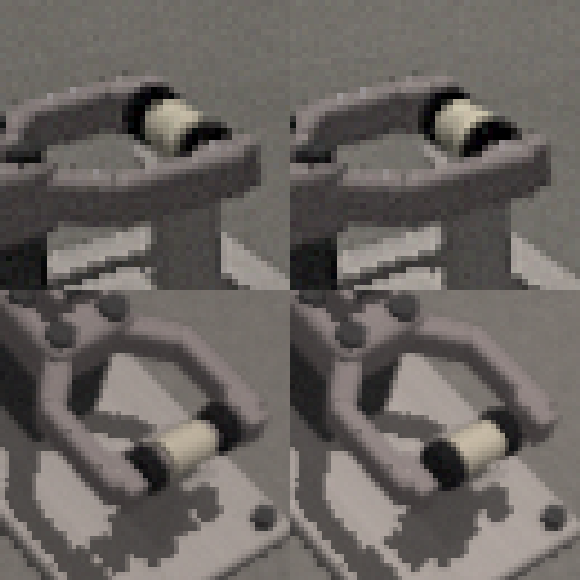

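View pics/fq.png

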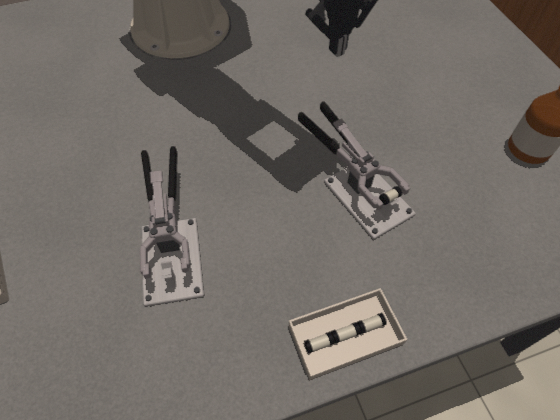

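View pics/fw.png

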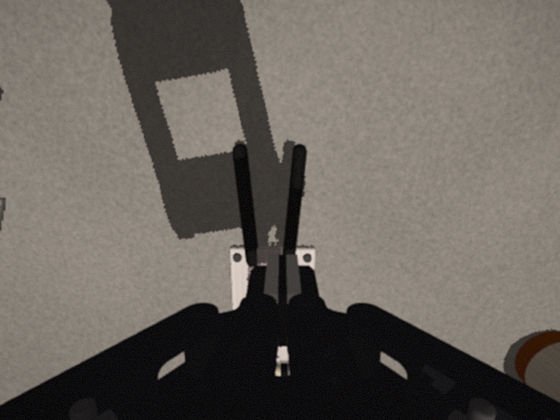

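Before/after crops: the caps now sit closer in, with clear gaps to the open jaws. The handles are wide open (scene tips back at (302,117)/(326,107)), and the spare pliers are unmoved.

```bash
python3 -c "
from rig import order
print(order.sign_off())"
```

```text
the job is handed in; nothing more can be done
None
```

The job is done and handed in at about 15 s. I squeezed the cartridge pliers at 28 N until they locked, then pressed the thumb lever and they sprang wide open again.

- **Lock:** the fingers stopped at 29.5 mm, about the 31 mm locked width. The handles then stayed together with the fingers fully open and lifted clear.
- **Release:** the lever took at least 13 mm of press. I read 4 N just after contact and 1.7 N once the pliers were open.
- **Last checks:** the handles are back at their starting spread, and the robot is clear of everything with no contact force. The spare pliers did not move.
- **Caps:** they visibly moved inward and stand clear of the open jaws. I judged them home from the full lock and before/after pictures, not by measuring in mm.
- **One disagreement:** the closed fingertips ended about 25 mm above the reported TCP in the side camera's depth image. My first press therefore stopped short of the pad with no contact, so I carried on down in small steps, checking the force after each.

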